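# Lock the closing ring of a food keg

### The arm

A 6-joint arm with a two-finger parallel gripper is mounted at the origin on the work surface. World frame = base frame: x ahead of the robot, y to its left, z up, the work surface at z = 0. Lengths are in mm, angles in rad, forces in N, time in s.
With the tool pointing down it reaches from about 275 to 750 mm from the base axis. Payload 10.2 kg.
Tool frame: the origin (TCP) lies midway between the tips of the shut fingers; the grasp point (between the pads) lies 19 mm behind it; z points along the fingers, y is the line along which they close (so a half turn about z gives the same grasp; the last joint's range is limited). The gripper opens to 85 mm and grips with 20 to 120 N. Pads are 22 mm wide; open, the fingers measure 114 mm over their backs; the gripper's body (76 mm by 85 mm) begins 54 mm behind the grasp point. The pads swing forward as they close: fully open they stand 13 mm farther back than shut.
Start: joints at [0.976, 0.313, 1.498, -0, 1.331, -0.223], TCP at [190.742, 489.131, 231.294] pointing down, gripper open.
Joint ranges: [-2.94, 2.94], [-0.97, 2.17], [0.19, 2.56], [-1.23, 4.37], [0.02, 3.11], [-2.88, 2.88]. Speed limits (rad/s): [2.39, 2.39, 3.01, 3.14, 3.14, 3.14].

### API

Orientations are given as a unit quaternion [w, x, y, z].
In Python, from rig import ctrl gives the robot as it stands.
- The arm moves only by the tool send_rows, never from a script. Its argument "targets" is a list of rows, each a list of 7 numbers: the closure, from -1 (fully open) to 1 (shut), so that 0 is half open, then the shift along the tool's x, y, z in m, then the turn, a rotation vector about the tool's x, y, z in rad. In form: [[claw, dx, dy, dz, ax, ay, az], ...]. A call has exactly 10 rows; each row shifts and turns the commanded pose from where the row before left it, along the tool's axes as they then stand; what a row does not reach is not made up. A row lasts 1/8 s, in which the tool goes at most 62.5 mm and 10.7 degrees, less where a joint would pass 70% of its speed; a pose out of reach is approached as far as the arm can. A call with a gripper value outside its range is refused whole. The fingers move at their own pace and stop on an object; "squeeze" is the grip in N (left out, the last holds). Time passes only in rows, so rows that do not move let the fingers close, or fill a call up. It gives the time, the measured TCP pose, the force, the opening and the grip force at its end, in the units of the state.
- ctrl.sense(): the state, without advancing time (a new reading comes with each control period).
- ctrl.capture(name): name is "side" or "top"; returns a dict with "img" (384x512x3 uint8, red, green, blue), "camera_matrix" (3x3 intrinsics, pixels), "R" (3x3) and "t" (3): a world point X has camera coordinates R X + t. Camera axes: x right, y down, z forward; pixel columns grow to the right and rows downward; lengths in mm; the calibration is good to about 2 mm. A picture is of the moment at which its call begins. There is no depth.
- ctrl.finish_job(): hands the job in; it is judged then, once.
Trained networks look in a picture, given as the dict that the camera call returned (one of the last four; its "shot" number tells which), for a name from the list of things; names that differ only in an ending like _2 or _b are one class to them, and where a whole thing is asked for, a point or a joint stands for the part that bears it (a point fixed in the world has none). Each returns a list of dicts, best first, with "score" (0 to 1); they miss things now and then, are a little off and sometimes report something else, mostly with a low value. They report only what shows in the picture. A call takes as long as a camera call.
- ctrl.boxes_of(query, picture): "extent" ([left, top, width, height] in pixels, round what is visible of it).
- ctrl.landmark_of(query, picture): "point" ([column, row] in pixels: a listed point, or the origin of a listed thing).
The state is a dict: "time_s": time; "joints": joint angles; "dq": joint speeds; "tau": joint torques, N m; "eef_pos": TCP position; "ee_rot": TCP orientation; "force": force on the tool from outside, world axes, zero at the start; "wrist_torque": the same for the moment, N m; "grip_width": opening from 0.0 (shut) to 1.0 (fully open); "grip_force": force on a finger pad.
Only numpy, scipy, OpenCV 4.12 (cv2) and the standard library are available. Lean on these libraries where they do the work, as an engineer would, in place of code of your own. Each camera call takes 0.05 s, during which the arm holds its last target. There are 200 camera calls.

### The job

The lid is on the white food keg, but the lever of its steel closing ring still stands open, sticking out from the side of the rim. With your fingertips, push the lever round until it goes past its dead centre and snaps flat against the ring, so that the lid is locked. Only push the lever, do not pick anything up; leave the keg standing where it is and do not disturb the tins, the jar and the bottle.

Things in the scene. Friction and masses are not known exactly. Their poses are not given: they have to be found in the camera images.
- keg: White plastic food keg full of dry goods (about 6.5 kg, loose on the table), 216 mm across, lid top 243 mm above the table. Origin at the centre of its underside, z up. A split steel band (closing ring, 236 mm across, mid height 226 mm) goes round the lid's edge; the lever's pivot is at the keg's own -y side.
- lever_pivot (a point): The lever's vertical pivot pin, on the outside of the ring: 128 mm from the keg's axis towards the keg's -y, 226 mm above the table (lever mid height).
- lever_face (a point): Where to push: point on the lever's outer (convex) face, mid height, 86 mm straight from the pivot; moves with the lever. The lever is a steel channel 10 mm thick, 20 mm high (216 to 236 mm above the table), bent to the ring's curve, reaching 135 mm from the pivot to the end of its flared tab. Only the lever lies at its height on the outer side.
- lever (a joint): Lever angle, rad, growing anticlockwise seen from above as it closes. 0: open, at its stop (pivot to lever_face then points 110 degrees clockwise of the keg's +x). 1.90: dead centre. 2.187: closed, flat along the ring, outer face 134 mm from the keg's axis. Before dead centre it springs back open; past it, it snaps shut. It takes up to 9 N, pushed at lever_face square to its line from the pivot.
- tall_tin: a tall food tin, 74 mm across, 110 mm high; origin at the centre of its underside
- flat_tin: a low food tin, 84 mm across, 58 mm high; origin at the centre of its underside
- jar: a brown glass jar with a white cap, 72 mm across, 105 mm high; origin at the centre of its underside
- water: a translucent water bottle with a white cap, 68 mm across, 210 mm high; origin at the centre of its underside

How it is judged:
By the outcome, as a careful person would: the job done as asked, in the order asked, and still so for the second after the job is handed in, with the robot touching nothing.
It also fails if it takes over 35 s, if anything falls off the work surface, if the arm or the gripper's body presses on something with over 40 N, if the wrist force passes 120 N, or if a joint passes its speed limit or range.

## Working session

There is one attempt and no reset: what is moved stays moved. The work goes in short steps, Python scripts to look and compute and a tool call to move; the robot and the scene stay as the last step left them, time stands still between calls to the robot, and variables do not carry over. Pictures are saved under pics/ and viewed, at most 10 in all, crops included, and the job is handed in when it is done.

Besides the shell and the picture viewer there is one more tool, called after "Request:" in YAML: its name, and indented under it one key for each argument. send_rows: Moves the arm, as the interface text tells. Its arguments: {"type":"object","properties":{"targets":{"type":"array"},"squeeze":{"type":"number"}},"required":["targets"]}

```bash
mkdir -p pics
cat > h.py <<'E'
import numpy as np,cv2
from rig import ctrl
def ray(p,uv):
    K,R,t=(np.array(p[k],float) for k in("camera_matrix","R","t"))
    d=R.T@np.linalg.inv(K)@np.array([uv[0],uv[1],1.]);return -R.T@t,d
def atz(p,uv,z):
    c,d=ray(p,uv);return c+d*(z-c[2])/d[2]
def tri(ps):
    A=np.zeros((3,3));b=np.zeros(3)
    for p,uv in ps:
        c,d=ray(p,uv);d=d/np.linalg.norm(d);M=np.eye(3)-np.outer(d,d);A+=M;b+=M@c
    return np.linalg.solve(A,b)
E
python3 - <<'E'
from h import *
np.set_printoptions(precision=1,suppress=True)
P={n:ctrl.capture(n) for n in("side","top")}
cv2.imwrite("pics/a.png",np.vstack([P[n]["img"][:,:,::-1] for n in P])[:, :]) 
im=cv2.imread("pics/a.png");cv2.imwrite("pics/a.png",cv2.resize(np.hstack([im[:384],im[384:]]),(800,300)))
Z=dict(keg=0,lever_pivot=226,lever_face=226,tall_tin=0,flat_tin=0,jar=0,water=0)
for q,z in Z.items():
    L={}
    for n,p in P.items():
        r=ctrl.landmark_of(q,p)[:2]
        for k in r: print(q,n,k["score"],np.array(k["point"]),atz(p,k["point"],z))
        if r:L[n]=(p,r[0]["point"])
    if len(L)==2:print("   tri",tri(list(L.values())))
print(ctrl.sense())
for n in P: print(n,-P[n]["R"].T@P[n]["t"])
E
```

```text
keg side 0.76 [238.3 199.4] [536.9 132.3   0. ]
keg top 0.2 [345.4 233.3] [ 454.  -312.1    0. ]
   tri [ 494.  -215.2  348.9]
lever_pivot side 0.57 [236.5 175.6] [535.9   0.4 226. ]
lever_pivot top 0.95 [259.6 201.2] [546.8  -5.6 226. ]
   tri [541.   -5.7 232.3]
lever_face side 0.66 [222.8 198.1] [496.2 -83.9 226. ]
lever_face top 0.65 [282.6 216. ] [503.7 -71.  226. ]
lever_face top 0.19 [335.  196.7] [ 558.1 -223.9  226. ]
   tri [499.9 -72.5 215.3]
tall_tin side 0.85 [266.4 304.5] [ 591.8 -271.     0. ]
tall_tin top 0.58 [332.4 195.2] [ 588.1 -272.1    0. ]
   tri [ 589.9 -271.8    1. ]
flat_tin side 0.8 [297.1 251.1] [ 701.3 -102.9    0. ]
flat_tin side 0.22 [238.4 204.8] [536.  106.8   0. ]
flat_tin top 0.71 [285.4 159.6] [ 717.6 -108.6    0. ]
   tri [ 707.7 -107.8    8.7]
jar side 0.71 [214.2 315.7] [ 452.3 -290.6    0. ]
jar top 0.88 [340.5 232. ] [ 458.7 -295.2    0. ]
jar top 0.4 [285.  217.1] [ 512.2 -102.6    0. ]
   tri [ 455.7 -293.9    6.4]
water top 0.71 [141.2 176.2] [661.2 404.3   0. ]
{'time_s': 0.8, 'joints': array([ 1. ,  0.3,  1.5, -0. ,  1.3, -0.2]), 'dq': array([-0., -0.,  0., -0., -0., -0.]), 'tau': array([ -0. , -41.2, -26. ,  -0. ,   0. ,   0. ]), 'eef_pos': array([190.7, 489.1, 231.3]), 'ee_rot': array([-0. ,  0.2,  1. , -0. ]), 'force': array([ 0.5,  0.3, -0.6]), 'wrist_torque': array([-0.,  0.,  0.]), 'grip_force': 0.0, 'grip_width': 1.0003528350359692}
side [ 533.8 -822.6  959.6]
top [ 447.4   33.9 1245.3]
```

View pics/a.png

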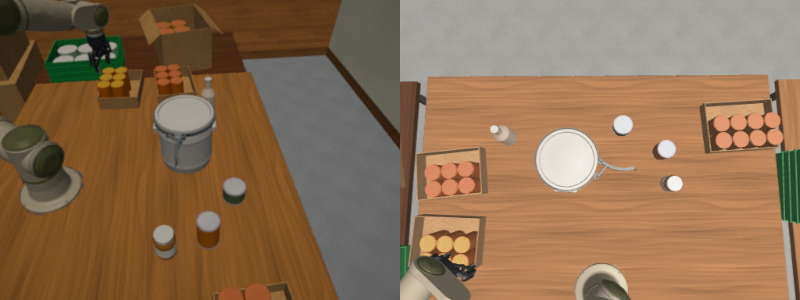

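Top view: image up is world +x and left is +y. The lid is centred near (214,203) in full-resolution pixels, and the lever sticks out to the right from about (255,205) to (300,216). Next I'll take a closer crop and fit the lid.

Run:
```python
from h import *
np.set_printoptions(precision=2,suppress=True)
p=ctrl.capture("top");s=ctrl.capture("side")
a=cv2.resize(p["img"][150:262,160:320,::-1],None,fx=5,fy=5,interpolation=cv2.INTER_CUBIC)
cv2.imwrite("pics/b.png",a)
for q in("lever_pivot","lever_face"):
  for n,c in(("top",p),("side",s)):
    for k in ctrl.landmark_of(q,c)[:1]:print(q,n,k["score"],np.array(k["point"]),atz(c,k["point"],226))
print("corner scale", [atz(p,(u,v),z)[:2] for u,v,z in((214,203,243),)])
# lid fit: brightest blob near lid
m=(p["img"].min(2)>185).astype(np.uint8)
n,l,st,ce=cv2.connectedComponentsWithStats(m);i=l[203,214];print(st[i])
c=max(cv2.findContours((l==i).astype(np.uint8),0,1)[0],key=len)
h=cv2.convexHull(c)[:,0];w=np.array([atz(p,u,243)[:2] for u in h.astype(float)])
A=np.c_[2*w,np.ones(len(w))];x=np.linalg.lstsq(A,(w**2).sum(1),rcond=None)[0];print("lid c",x[:2],"r",np.sqrt(x[2]+x[:2]@x[:2]))
S=ctrl.sense();w,X,Y,Z=S["ee_rot"];print(S["ee_rot"],"x axis ang",np.degrees(np.arctan2(2*(X*Y+w*Z),1-2*(Y*Y+Z*Z))),S["joints"])
```

```text
lever_pivot top 0.75 [257.8 202.5] [543.09  -0.35 226.  ]
lever_pivot side 0.63 [233.3 177. ] [526.85  -4.49 226.  ]
lever_face top 0.72 [282.4 218.1] [497.65 -70.32 226.  ]
lever_face side 0.68 [224.7 195.7] [501.34 -75.46 226.  ]
corner scale [array([541.09, 124.2 ])]
[ 175  165   78   78 4541]
lid c [540.66 126.66] r 109.94486462218413
[ 0.    0.18  0.98 -0.  ] x axis ang 158.69675569767165 [ 0.98  0.31  1.5  -0.    1.33 -0.22]
```

View pics/b.png

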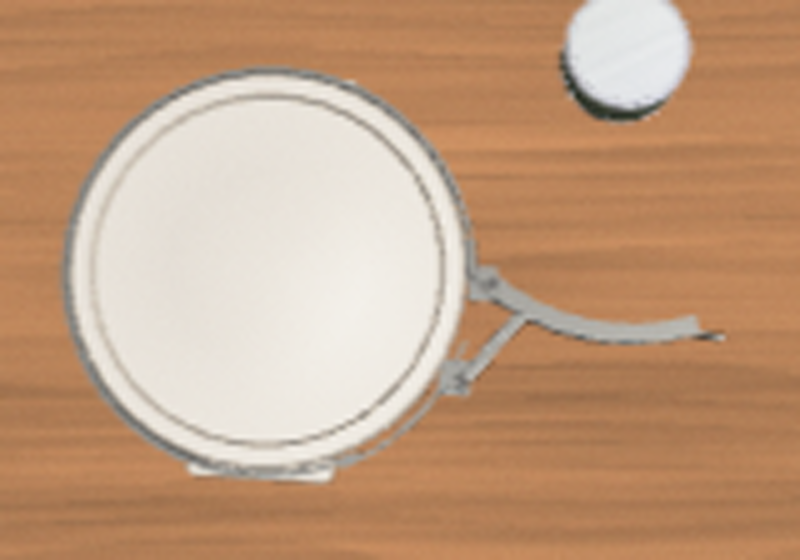

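The pixels give the lid centre at (541,127) and the pivot at about (533,-1). The keg is yawed about -3.5°, and the lever points about -113° in the world, which agrees with the description. I'll move in above and behind the lever's outer side.

Request:
send_rows:
  targets:
    - [1,0,0,-0.045,0,0,0]
    - [1,0,0,-0.045,0,0,0]
    - [1,-0.0353,-0.0332,0,0,0,0]
    - [1,-0.0353,-0.0332,0,0,0,0]
    - [1,-0.0353,-0.0332,0,0,0,0]
    - [1,-0.0353,-0.0332,0,0,0,0]
    - [1,-0.0353,-0.0332,0,0,0,0]
    - [1,-0.0353,-0.0332,0,0,0,0]
    - [1,-0.0353,-0.0332,0,0,0,0]
    - [1,-0.0353,-0.0332,0,0,0,0]
  squeeze: 40

```text
time_s: 2.35
eef_pos: [357.7, 137.6, 321.5]
ee_rot: [0.0, 0.185, 0.983, 0.0]
force: [0.3, 0.3, 0.3]
grip_width: -0.002
grip_force: 0.0
```

Request:
send_rows:
  targets:
    - [1,-0.0353,-0.0332,0,0,0,0]
    - [1,-0.0353,-0.0332,0,0,0,0]
    - [1,-0.0353,-0.0332,0,0,0,0]
    - [1,-0.0353,-0.0332,0,0,0,0]
    - [1,-0.0353,-0.0332,0,0,0,0]
    - [1,0,0,0,0,0,0.1847]
    - [1,0,0,0,0,0,0.1847]
    - [1,0,0,0,0,0,0.1847]
    - [1,0,0,0,0,0,0.1847]
    - [1,0,0,0,0,0,0.1847]

```text
time_s: 3.6
eef_pos: [461.5, -79.7, 321.3]
ee_rot: [0.0, 0.606, 0.796, 0.0]
force: [0.0, -0.3, -0.1]
grip_width: -0.007
grip_force: 0.0
```

Request:
send_rows:
  targets:
    - [1,0,0,0,0,0,0.1847]
    - [1,0,0,0,0,0,0.1847]
    - [1,0,0,0,0,0,0.1847]
    - [1,0,0,0,0,0,0.1847]
    - [1,0,0,0,0,0,0.1847]
    - [1,0,0,0,0,0,0.1847]
    - [1,0,0,0,0,0,0.1847]
    - [1,0,0,0,0,0,0.1847]
    - [1,0,0,0,0,0,0.1847]
    - [1,0,0,0,0,0,0.1847]

```text
time_s: 4.85
eef_pos: [461.5, -79.7, 321.3]
ee_rot: [0.0, 1.0, -0.003, 0.0]
force: [-0.4, -0.6, 0.1]
grip_width: 0.001
grip_force: 0.0
```

Request:
send_rows:
  targets:
    - [1,0,0,0.027,0,0,0]
    - [1,0,0,0.027,0,0,0]
    - [1,0,0,0.027,0,0,0]
    - [1,0,0,0.027,0,0,0]
    - [1,0.005,0,0,0,0,0]
    - [1,0.005,0,0,0,0,0]
    - [1,0.005,0,0,0,0,0]
    - [1,0.005,0,0,0,0,0]
    - [1,0,0,0,0,0,0]
    - [1,0,0,0,0,0,0]

```text
time_s: 6.1
eef_pos: [481.4, -79.7, 213.3]
ee_rot: [0.0, 1.0, -0.0, -0.0]
force: [-0.5, 0.3, 0.5]
grip_width: 0.001
grip_force: 0.0
```

Run:
```python
from h import *
s=ctrl.capture("side")["img"][120:240,160:320,::-1];t=ctrl.capture("top")["img"][150:270,190:350,::-1]
cv2.imwrite("pics/c.png",cv2.resize(np.hstack([s,t]),(800,300),interpolation=cv2.INTER_CUBIC))
```

```text
(no output)
```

View pics/c.png

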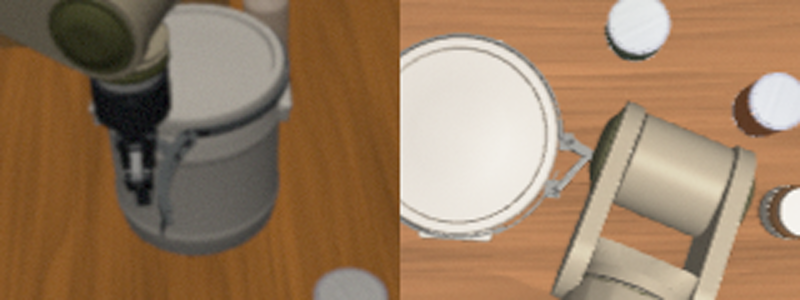

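The fingers stand on the lever's outer side, just short of contact: side view, fingers at about (137,190) and lever at about (172,170). Now I'll push along an arc about the pivot.

Request:
send_rows:
  targets:
    - [1,0.006,0,0,0,0,0]
    - [1,0.0081,0.0041,0,0,0,-0.1]
    - [1,0.0081,0.0041,0,0,0,-0.1]
    - [1,0.0081,0.0041,0,0,0,-0.1]
    - [1,0.0081,0.0041,0,0,0,-0.1]
    - [1,0.0081,0.0041,0,0,0,-0.1]
    - [1,0.0081,0.0041,0,0,0,-0.1]
    - [1,0.0081,0.0041,0,0,0,-0.1]
    - [1,0.0081,0.0041,0,0,0,-0.1]
    - [1,0.0081,0.0041,0,0,0,-0.1]

```text
time_s: 7.45
eef_pos: [565.8, -85.3, 212.9]
ee_rot: [-0.001, 0.9, 0.436, -0.002]
force: [-6.9, -1.5, 0.2]
grip_width: 0.001
grip_force: 2.6
```

Run:
```python
from h import *
s=ctrl.capture("side")["img"][120:240,160:320,::-1];t=ctrl.capture("top")["img"][150:270,190:350,::-1]
cv2.imwrite("pics/d.png",cv2.resize(np.hstack([s,t]),(800,300),interpolation=cv2.INTER_CUBIC))
```

```text
(no output)
```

View pics/d.png

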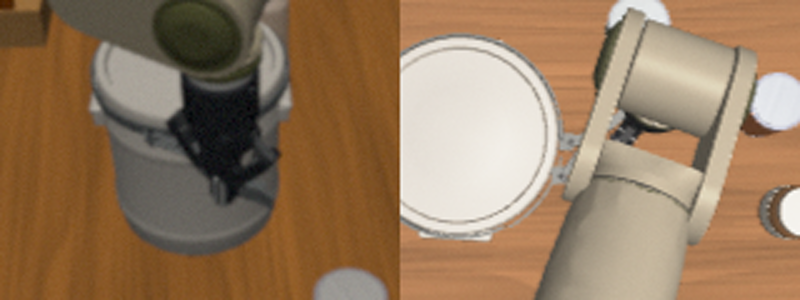

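The lever is moving with the fingers at about 7 N and the keg hasn't shifted, so I'll carry on.

Request:
send_rows:
  targets:
    - [1,0.0081,0.0041,0,0,0,-0.1]
    - [1,0.0081,0.0041,0,0,0,-0.1]
    - [1,0.0081,0.0041,0,0,0,-0.1]
    - [1,0.0081,0.0041,0,0,0,-0.1]
    - [1,0.0081,0.0041,0,0,0,-0.1]
    - [1,0.0081,0.0041,0,0,0,-0.1]
    - [1,0.0081,0.0041,0,0,0,-0.1]
    - [1,0.0081,0.0041,0,0,0,-0.1]
    - [1,0,0,0,0,0,0]
    - [1,0,0,0,0,0,0]

```text
time_s: 8.8
eef_pos: [616.6, -35.8, 213.2]
ee_rot: [0.0, 0.661, 0.75, -0.0]
force: [-0.1, -1.5, -0.9]
grip_width: 0.001
grip_force: 0.7
```

Run:
```python
from h import *
s=ctrl.capture("side")["img"][120:240,160:320,::-1];p=ctrl.capture("top");t=p["img"][150:270,190:350,::-1]
cv2.imwrite("pics/e.png",cv2.resize(np.hstack([s,t]),(800,300),interpolation=cv2.INTER_CUBIC))
S=ctrl.sense();print(S["eef_pos"],S["force"],S["joints"])
```

```text
[616.55545234 -35.79355815 213.29488904] [-0.01242828 -1.39567975 -1.4293108 ] [-2.47383734e-01  5.32359724e-01  1.22190715e+00 -1.15773040e-04
  1.38707057e+00 -3.73800826e-01]
```

View pics/e.png

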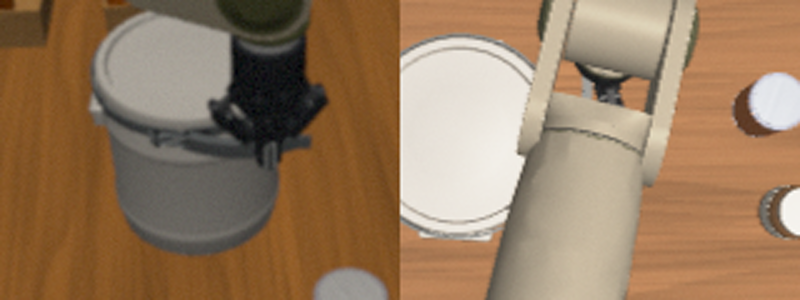

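Now at about 1.70 rad with the spring force falling. I'll push past dead centre to about 2.1.

Request:
send_rows:
  targets:
    - [1,0.0081,0.0041,0,0,0,-0.1]
    - [1,0.0081,0.0041,0,0,0,-0.1]
    - [1,0.0081,0.0041,0,0,0,-0.1]
    - [1,0.0081,0.0041,0,0,0,-0.1]
    - [1,0,0,0,0,0,0]
    - [1,0,0,0,0,0,0]
    - [1,-0.01,0,0,0,0,0]
    - [1,-0.02,0,0,0,0,0]
    - [1,-0.03,0,0,0,0,0]
    - [1,0,0,0,0,0,0]

```text
time_s: 10.15
eef_pos: [654.1, -54.1, 212.7]
ee_rot: [-0.0, 0.499, 0.866, -0.0]
force: [0.2, 0.1, -0.0]
grip_width: -0.004
grip_force: 0.0
```

Run:
```python
from h import *
s=ctrl.capture("side")["img"][120:240,160:320,::-1];p=ctrl.capture("top");t=p["img"][150:270,190:350,::-1]
cv2.imwrite("pics/f.png",cv2.resize(np.hstack([s,t]),(800,300),interpolation=cv2.INTER_CUBIC))
S=ctrl.sense();print(S["eef_pos"],S["force"],S["joints"])
```

```text
[653.53842477 -52.05639935 213.03726708] [-0.87336148  0.16088505  0.96132524] [-2.57898751e-01  6.22943215e-01  1.07585257e+00  1.96521826e-04
  1.44332485e+00 -7.85271925e-01]
```

View pics/f.png

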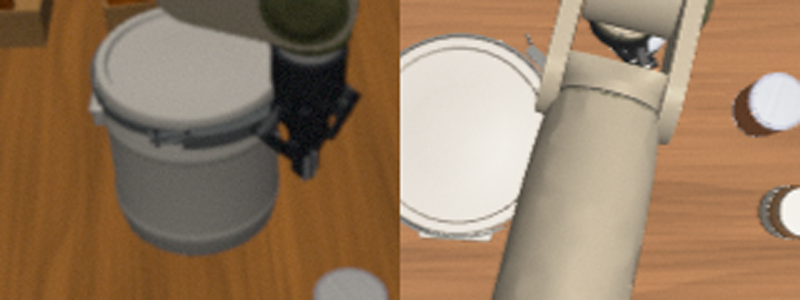

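The lever lies along the ring after I backed off, with the flared tab near (535,45) in the top half. I'll lift clear to check it.

Request:
send_rows:
  targets:
    - [1,0,0,-0.03,0,0,0]
    - [1,0,0,-0.04,0,0,0]
    - [1,0,0,-0.04,0,0,0]
    - [1,-0.04,0.03,0,0,0,0]
    - [1,-0.04,0.03,0,0,0,0]
    - [1,-0.04,0.03,0,0,0,0]
    - [1,-0.04,0.03,0,0,0,0]
    - [1,-0.04,0.03,0,0,0,0]
    - [1,0,0,0,0,0,0]
    - [1,0,0,0,0,0,0]

```text
time_s: 11.5
eef_pos: [774.0, -127.3, 283.7]
ee_rot: [0.031, 0.497, 0.867, 0.012]
force: [-0.2, -0.6, -0.3]
grip_width: 0.001
grip_force: 0.0
```

Run:
```python
from h import *
np.set_printoptions(precision=1,suppress=True)
p=ctrl.capture("top");q=ctrl.capture("side");s=q["img"][120:240,160:320,::-1];t=p["img"][140:260,160:320,::-1]
cv2.imwrite("pics/g.png",cv2.resize(np.hstack([s,t]),(800,300),interpolation=cv2.INTER_CUBIC))
for n,z in(("lever_pivot",226),("lever_face",226),("tall_tin",0),("flat_tin",0),("jar",0)):
  for c in(p,q):
    for k in ctrl.landmark_of(n,c)[:1]:print(n,k["score"],atz(c,k["point"],z))
```

```text
lever_pivot 0.86 [546.8  -5.9 226. ]
lever_pivot 0.8 [534.8   5.5 226. ]
lever_face 0.71 [612.4  17.1 226. ]
lever_face 0.74 [621.7   8.6 226. ]
tall_tin 0.73 [ 587.7 -271.7    0. ]
tall_tin 0.84 [ 596.  -271.7    0. ]
flat_tin 0.65 [ 597.3 -277.4    0. ]
flat_tin 0.87 [699.1 -99.7   0. ]
jar 0.72 [ 461.7 -311.8    0. ]
jar 0.65 [ 446.5 -298.9    0. ]
```

View pics/g.png

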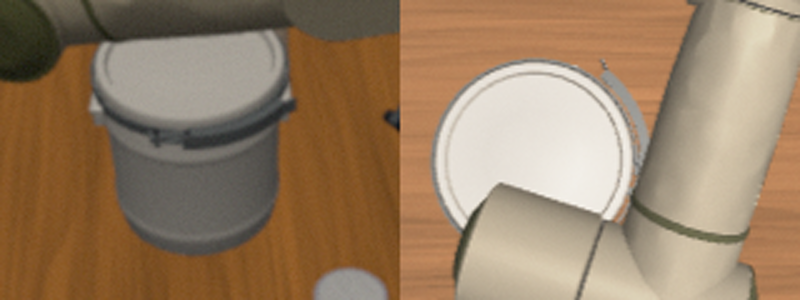

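The lever is flat on the ring: face direction about 10° measured against about 12° expected when closed and about -5° at dead centre. The keg and tins are unmoved. I'll lift the outstretched arm clear before handing in.

Request:
send_rows:
  targets:
    - [1,0.03,-0.03,-0.03,0,0,0]
    - [1,0.03,-0.03,-0.03,0,0,0]
    - [1,0,0,-0.04,0,0,0]
    - [1,0,0,-0.04,0,0,0]
    - [1,0,0,-0.04,0,0,0]
    - [1,0,0,0,0,0,0]
    - [1,0,0,0,0,0,0]
    - [1,0,0,0,0,0,0]
    - [1,0,0,0,0,0,0]
    - [1,0,0,0,0,0,0]

```text
time_s: 13.35
eef_pos: [681.7, -106.1, 447.8]
ee_rot: [0.033, 0.498, 0.867, 0.013]
force: [0.1, -0.6, -0.5]
grip_width: 0.001
grip_force: 0.0
```

Run:
```python
from h import *
p=ctrl.capture("top");q=ctrl.capture("side")
cv2.imwrite("pics/i.png",cv2.resize(np.hstack([q["img"],p["img"]])[:,:,::-1],(800,300)))
print(ctrl.sense()["joints"])
```

```text
[-0.32853575  0.78666475  0.18738053  0.01468397  2.0969633  -0.84920883]
```

View pics/i.png

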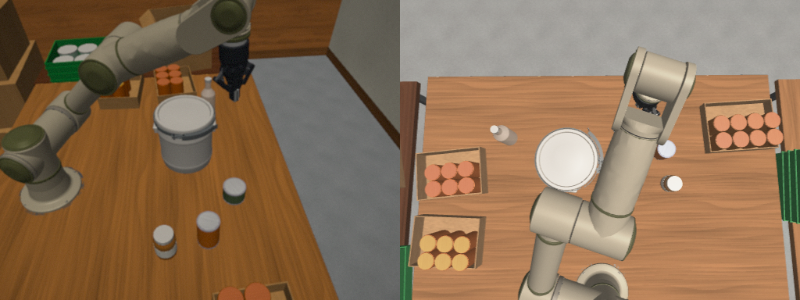

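The ring is closed and everything is undisturbed, with the arm clear. Joint 3 is at the edge of its range, so I'll ease it back.

Request:
send_rows:
  targets:
    - [1,0.015,-0.026,0,0,0,0]
    - [1,0.015,-0.026,0,0,0,0]
    - [1,0.015,-0.026,0,0,0,0]
    - [1,0.015,-0.026,0,0,0,0]
    - [1,0,0,0,0,0,0]
    - [1,0,0,0,0,0,0]
    - [1,0,0,0,0,0,0]
    - [1,0,0,0,0,0,0]
    - [1,0,0,0,0,0,0]
    - [1,0,0,0,0,0,0]

```text
time_s: 14.7
eef_pos: [564.4, -106.9, 439.7]
ee_rot: [0.033, 0.498, 0.867, 0.013]
force: [-0.4, 0.0, -0.3]
grip_width: -0.002
grip_force: 0.0
```

```bash
python3 -c "
from rig import ctrl
print(ctrl.sense()['joints']);print(ctrl.finish_job())"
```

```text
[-0.39901509  0.35602718  0.91109689  0.01809286  1.80521378 -0.92279595]
the job is handed in; nothing more can be done
None
```

The lever is closed flat against the ring, the keg and other items look undisturbed in the images, and the job was handed in at about 15 s; the one doubt is that joint 3 read 0.187 rad against its listed minimum of 0.19 during the retreat, before I eased it back, and no verdict was returned.

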